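Shroud the photodiode with the long lens tube

TASK

Shield the upright photodiode from stray light: slip the longer of the two black lens tubes down over its stalk until the tube stands flat on the detector's square base, and only then let go of it. Leave the short tube where it is; it would not cover the diode.

Things in the scene. Friction and masses are not known exactly. Their poses are not given: they have to be found in the camera images.
- long_tube: the long lens tube: plain black open tube standing on end, 30 mm outside diameter, 52 mm high, clear bore about 21 mm right through, about 50 g, loose. Origin at the centre of its underside, z up along its axis.
- short_tube: the short lens tube: the same black tube of 30 mm outside diameter but only 30 mm high, standing on end, loose; not to be used. Origin at the centre of its underside, z up.
- detector: the photodiode detector, bolted to the table: a black square base 50 x 50 x 14 mm with a small steel connector out of the middle of its +x side (12 mm long), and an upright round metal stalk of 14 mm diameter in the centre of the base, its top rounded off, ending 56 mm above the table (42 mm above the top of the base). Origin at the centre of the base's underside, on the stalk's axis; z up.
- camera_head: not part of the job, only in the way: a camera on two upright posts, fixed, 260 mm high, about 120 mm across in x and 110 mm in y; it stands always in the same place, to the right of the work (seen from the robot). Origin under its middle. About 0.4 m farther to its right stands a fixed upright screen plate on a post, 330 mm high. Pass above or in front of both. Behind the work (farther from the robot, x over 0.62 m) stands the fixed red laser housing, 175 mm high.
There are look-alikes about, which are no part of the job. What is shaped like the detector but orange is not meant.

How it is judged:
At the end, for the whole second after the job is handed in: The long tube is at rest around the stalk (axes within 10 mm), its lower rim on the detector's base within 4 mm, upright within 7 degrees, and the short tube is within 30 mm of where it started (horizontal distance between long_tube and detector below 0.01 m and z of long_tube in the frame of detector between 0.011 and 0.018 m and angle between long_tube's own z axis and vertical below 0.12 rad and linear speed of long_tube below 0.02 m/s and distance of short_tube from where it was at the start of the episode below 0.03 m); the robot touches nothing.
It fails at once if the long tube is let go over the stalk while its lower rim is still more than 20 mm above the detector's base (horizontal distance between long_tube and detector below 0.025 m and z of long_tube in the frame of detector above 0.034 m and contact force between the fingers and long_tube below 0.02 N).
It also fails if it takes over 40 s, if anything falls off the work surface, if the arm or the gripper's body presses on something with over 40 N, if the wrist force passes 120 N, or if a joint passes its speed limit or range.

ROBOT

A 7-joint arm with a two-finger parallel gripper is mounted at the origin on a cart in front of the work surface, level with it; the furniture and walls round the work are solid. World frame = base frame: x ahead of the robot, y to its left, z up, the work surface at z = 0. Lengths are in m, angles in rad, forces in N, time in s.
With the tool pointing down it reaches from about 0.425 to 1.025 m from the base axis. Payload 9.4 kg.
Tool frame: the origin (TCP) lies midway between the tips of the shut fingers; the grasp point (between the pads) lies 19 mm behind it; z points along the fingers, y is the direction in which the jaws open and shut (so a half turn about z gives the same grasp; the last joint's range is limited). The gripper opens to 93 mm and grips with 3 to 60 N. Pads are 15 mm wide; open, the fingers measure 128 mm over their backs; the gripper's body (75 mm by 188 mm) begins 65 mm behind the grasp point.
Start: joints at [1.15, 0.599, -0.003, 1.599, 0.002, 0.943, -0.08], TCP at [0.244, -0.683, 0.219] pointing down, gripper open.
Joint ranges: [-2.57, 2.57], [-0.35, 1.97], [-1.29, 1.29], [0.11, 2.56], [-1.05, 4.19], [0.11, 1.86], [-2.63, 2.63]. Speed limits (rad/s): [2.22, 2.22, 3.01, 3.01, 3.14, 3.14, 3.14].

INTERFACE

Orientations are given as a unit quaternion [x, y, z, w].
In Python, from workcell import * gives the robot as it stands. Calls block until the motion is done:
- move_pose(position, orientation): joint-space move of the TCP to a pose.
- movel(position, rotation=None, velocity=0.15, f_stop=None): straight line of the TCP; rotation=None keeps the orientation; velocity is the mean speed in m/s. With f_stop (N) it stops when the force on the tool has changed by that much, and returns True; else False.
- goto_joints(angles): joint-space move.
- move_gripper(opening, grip_force=None): finger opening in m; grip_force is the grip in N (None keeps the last); returns when the fingers have stopped.
- wait(seconds).
- ik(position, orientation): joint angles nearest the present ones, or None.
- get_state(): the state.
- grab_frame(name): name is "side" or "top"; returns a dict with "frame" (384x512x3 uint8, red, green, blue), "intrinsics" (3x3 intrinsics, pixels), "distortion" ([k1, k2, p1, p2, k3] as OpenCV has them; the pictures are not rectified), "world_from_camera" (4x4, takes a point from camera to world coordinates). Camera axes: x right, y down, z forward; pixel columns grow to the right and rows downward; lengths in m; the calibration is good to about 2 mm. A picture is of the moment at which its call begins. There is no depth.
A pose or a line that the arm cannot do raises IKError and nothing moves.
- sign_off(): hands the job in, once; it reports no verdict.
The state is a dict: "clock": time; "joint_pos": joint angles; "dq": joint speeds; "effort": joint torques, N m; "position": TCP position; "ee_rot": TCP orientation; "contact_force": force on the tool from outside, world axes, zero at the start; "torque": the same for the moment, N m; "finger_gap": finger opening in m.
Only numpy, scipy, OpenCV 4.12 (cv2) and the standard library are available. Lean on these libraries where they do the work, as an engineer would, in place of code of your own. Each camera call takes 0.05 s, during which the arm holds its last target.

## Working session

There is one attempt and no reset: what is moved stays moved. The work goes in short steps, each a Python script; the robot and the scene stay as the last script left them, time stands still between calls to the robot, and variables do not carry over. Pictures are saved under pics/ and viewed, and the job is handed in when it is done.

```bash
ls; mkdir -p pics; python3 - <<'E'
from workcell import *
import cv2,numpy as np,pickle
for n in("top","side"):
    f=grab_frame(n); pickle.dump(f,open(n+"0.pkl","wb"))
    cv2.imwrite(f"pics/{n}0.png",cv2.cvtColor(f["frame"],cv2.COLOR_RGB2BGR))
    print(n,np.round(f["world_from_camera"],3),f["intrinsics"],f["distortion"])
s=get_state();print(s["clock"],s["position"],s["ee_rot"],s["finger_gap"])
E
```

```text
pics
top [[ 0.004 -0.995  0.099  0.379]
 [-1.    -0.002  0.021  0.097]
 [-0.02  -0.099 -0.995  1.134]
 [ 0.     0.     0.     1.   ]] [[424.10069273   0.         254.4322336 ]
 [  0.         424.10069273 194.35792709]
 [  0.           0.           1.        ]] [0.00553767 0.         0.         0.         0.        ]
side [[ 0.919 -0.263  0.293  0.207]
 [-0.394 -0.641  0.659 -0.526]
 [ 0.015 -0.721 -0.693  0.687]
 [ 0.     0.     0.     1.   ]] [[475.75321836   0.         252.35638997]
 [  0.         475.75321836 191.86332324]
 [  0.           0.           1.        ]] [-0.032165  0.        0.        0.        0.      ]
0.1 [ 0.2442191  -0.68216611  0.21784541] [ 9.85253888e-01  1.71097306e-01 -1.88316374e-04 -6.72121202e-04] 0.0928529997253003
```

View pics/top0.png

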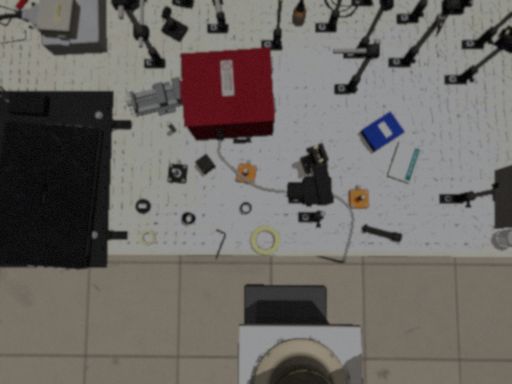

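View pics/side0.png

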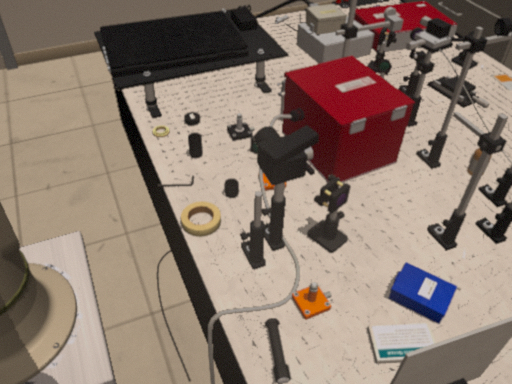

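```bash
python3 - <<'E'
import cv2,numpy as np
t=cv2.imread("pics/top0.png")[140:250,125:275];s=cv2.imread("pics/side0.png")[100:210,145:295]
a=[cv2.resize(x,None,fx=4,fy=4,interpolation=cv2.INTER_CUBIC) for x in(t,s)]
for n,x in zip("ts",a): cv2.imwrite(f"pics/crop_{n}.png",cv2.convertScaleAbs(x,alpha=1.6,beta=20))
E
```

```text
(no output)
```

View pics/crop_t.png

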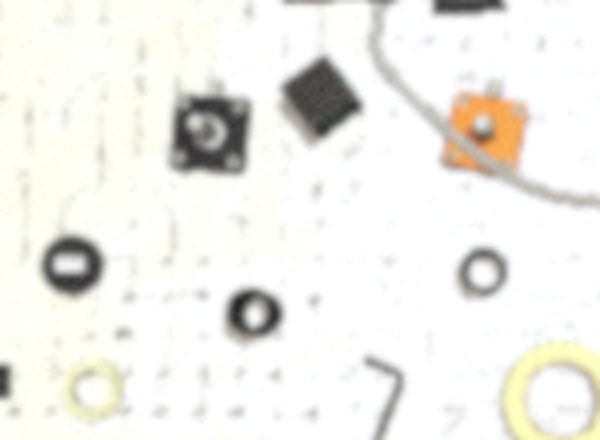

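View pics/crop_s.png

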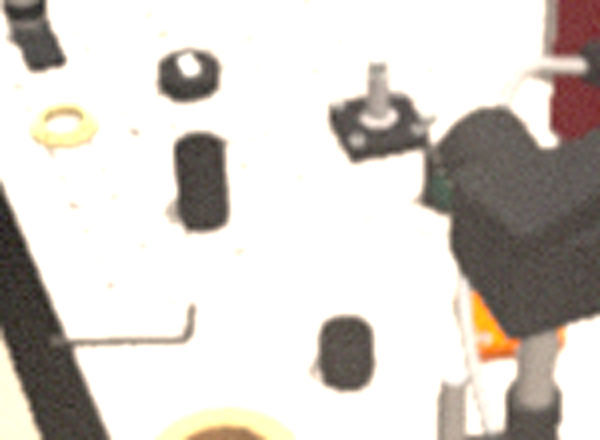

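```bash
cat > vis.py <<'E'
import cv2,numpy as np,pickle
from scipy.optimize import minimize
def proj(f,P):
    M=np.linalg.inv(f["world_from_camera"]); 
    rv,_=cv2.Rodrigues(M[:3,:3]); 
    return cv2.projectPoints(np.asarray(P,float),rv,M[:3,3],f["intrinsics"],np.array(f["distortion"]))[0][:,0]
def ray(f,uv,z):
    n=cv2.undistortPoints(np.array([[uv]],float),f["intrinsics"],np.array(f["distortion"]))[0,0]
    T=f["world_from_camera"]; d=T[:3,:3]@[n[0],n[1],1]; o=T[:3,3]
    return o+d*(z-o[2])/d[2]
a=np.linspace(0,2*np.pi,48,endpoint=False)
def cyl(x,y,z0,h,r):
    return np.vstack([np.c_[x+r*np.cos(a),y+r*np.sin(a),0*a+z] for z in(z0,z0+h)])
def box(x,y,yaw,s,h):
    c,sn=np.cos(yaw),np.sin(yaw)
    return [[x+c*i-sn*j,y+sn*i+c*j,z] for z in(0,h) for i in(-s/2,s/2) for j in(-s/2,s/2)]
def hullmask(f,P,c,R,k=6):
    p=proj(f,P); p=(p-[c[0]-R,c[1]-R]+0.5)*k-0.5
    m=np.zeros((2*R*k,2*R*k),np.uint8); cv2.fillConvexPoly(m,np.round(cv2.convexHull(p.astype(np.float32))*16).astype(np.int32),255,shift=4); return m
def darkness(f,c,R,k=6):
    g=cv2.cvtColor(f["frame"],cv2.COLOR_RGB2GRAY)[c[1]-R:c[1]+R,c[0]-R:c[0]+R]
    g=cv2.resize(g,None,fx=k,fy=k,interpolation=cv2.INTER_CUBIC).astype(float)
    bg=np.percentile(g,80); m=((g<bg*0.5)*255).astype(np.uint8)
    n,l,st,_=cv2.connectedComponentsWithStats(m); i=l[R*k,R*k] or 1+np.argmax(st[1:,4]); m=((l==i)*255).astype(np.uint8)
    cs,_=cv2.findContours(m,cv2.RETR_EXTERNAL,cv2.CHAIN_APPROX_NONE)
    o=np.zeros_like(m); cv2.fillConvexPoly(o,cv2.convexHull(max(cs,key=cv2.contourArea)),255); return o
def fit(views,gen,p0):
    D=[darkness(f,c,R) for f,c,R in views]
    def iou(p):
        return [((m:=hullmask(f,gen(p),c,R))&d).astype(bool).sum()/(m|d).astype(bool).sum() for (f,c,R),d in zip(views,D)]
    best=None
    for st in(0.01,0.004,.0015):
        S=np.vstack([p0]+[np.array(p0)+np.eye(len(p0))[i]*st*(1 if i<2 else 20) for i in range(len(p0))])
        r=minimize(lambda p:-np.mean(iou(p)),p0,method="Nelder-Mead",options=dict(initial_simplex=S,xatol=1e-5,fatol=1e-5)); p0=r.x
    return p0,iou(p0)
E
python3 - <<'E'
from vis import *
t=pickle.load(open("top0.pkl","rb"));s=pickle.load(open("side0.pkl","rb"))
for nm,ct,cs,h in(("long",(188,218),(195,145),.052),("short",(245,208),(232,188),.030)):
    print(nm,ray(t,ct,h),ray(s,cs,h/2))
    p0=ray(t,ct,h)[:2]
    for V in([(t,ct,12)],[(s,cs,20)],[(t,ct,12),(s,cs,20)]):
        print(nm,fit(V,lambda p:cyl(p[0],p[1],0,h,.015),p0))
ct,cs=(177,174),(239,131); p0=[*ray(t,ct,.014)[:2],0.0]
for V in([(t,ct,14)],[(s,cs,20)],[(t,ct,14),(s,cs,20)]):
    print("det",fit(V,lambda p:box(*p,.05,.014),p0))
# stalk
for z,uv in((.056,(145+377/4,100+64/4)),(.014,(145+378/4,100+120/4))): print("stalk side",z,ray(s,uv,z))
print("knob",ray(t,(143,206),.02)); print("cube",ray(t,(205,164),.04))
E
```

```text
long [0.42487089 0.28913722 0.052     ] [0.42790484 0.2900187  0.026     ]
long (array([0.42542376, 0.29137179]), [np.float64(0.8174077578051088)])
long (array([0.42766466, 0.29207399]), [np.float64(0.8929951690821256)])
long (array([0.42733291, 0.29230191]), [np.float64(0.787372330547818), np.float64(0.8853590052146009)])
short [0.45241445 0.14433163 0.03      ] [0.45727888 0.13952151 0.015     ]
short (array([0.45308603, 0.14282358]), [np.float64(0.5796460176991151)])
short (array([0.455976  , 0.14277759]), [np.float64(0.842346471127406)])
short (array([0.45586364, 0.14324469]), [np.float64(0.5709418349963494), np.float64(0.8389718581733211)])
det (array([ 0.54771558,  0.32950729, -0.10094043]), [np.float64(0.8146409447663757)])
det (array([0.55316866, 0.30954744, 0.3043693 ]), [np.float64(0.6371513102282333)])
det (array([ 0.54886035,  0.32665404, -0.00096147]), [np.float64(0.8141631845172641), np.float64(0.5452363518021316)])
stalk side 0.056 [0.54540204 0.31676689 0.056     ]
stalk side 0.014 [0.54695264 0.31950906 0.014     ]
knob [0.45756321 0.41490275 0.02      ]
cube [0.56680332 0.24944644 0.04      ]
```

```bash
cat > ov.py <<'E'
from vis import *
def overlay(f,c,R,Ps,fn,k=12,dots=()):
    g=f["frame"][c[1]-R:c[1]+R,c[0]-R:c[0]+R][:,:,::-1]
    g=cv2.convertScaleAbs(cv2.resize(g,None,fx=k,fy=k,interpolation=cv2.INTER_CUBIC),alpha=1.8,beta=25)
    for P,col in Ps:
        p=(proj(f,P)-[c[0]-R,c[1]-R]+.5)*k-.5
        cv2.polylines(g,[np.round(p).astype(int)],True,col,1)
    return g
def det(x,y,yaw=0):
    B=box(x,y,yaw,.05,.014); q=[0,1,3,2]
    return [([B[i] for i in q],(0,0,255)),([B[4+i] for i in q],(0,255,0)),(cyl(x,y,0.014,.035,.007)[:48],(255,0,0)),(cyl(x,y,0.049,.0,.007)[:48],(255,0,255)),([[x,y,.014],[x,y,.056]],(255,255,0))]
def tube(x,y,h,z0=0):
    P=cyl(x,y,z0,h,.015); return [(P[:48],(0,0,255)),(P[48:],(0,255,0))]
E
python3 - <<'E'
from ov import *
t=pickle.load(open("top0.pkl","rb"));s=pickle.load(open("side0.pkl","rb"))
D=det(.547,.320)
A=[overlay(t,(180,172),16,D,0),overlay(s,(239,128),16,D,0)]
L=tube(.4273,.2923,.052)
A+=[overlay(t,(188,218),16,L,0),overlay(s,(195,145),16,L,0)]
i=np.vstack([np.hstack(A[:2]),np.hstack(A[2:])]); cv2.imwrite("pics/ov1.png",cv2.resize(i,(600,600)))
E
```

```text
(no output)
```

View pics/ov1.png

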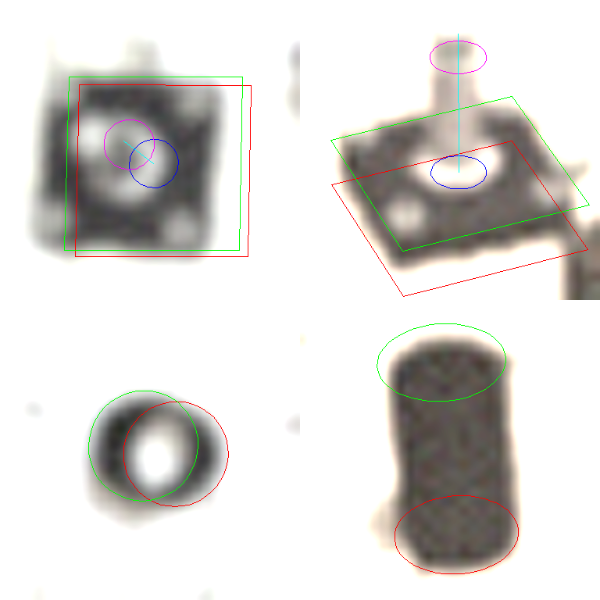

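```bash
python3 - <<'E'
from ov import *
t=pickle.load(open("top0.pkl","rb"));s=pickle.load(open("side0.pkl","rb"))
def c(f,c,R): 
    return cv2.resize(f["frame"][c[1]-R:c[1]+R,c[0]-R:c[0]+R][:,:,::-1],(390,390),interpolation=cv2.INTER_NEAREST)
i=np.vstack([np.hstack([c(t,(180,172),15),c(s,(239,128),18)]),np.hstack([c(t,(188,218),15),c(s,(312,300),22)])]); cv2.imwrite("pics/c2.png",cv2.resize(i,(600,600)))
E
```

```text
(no output)
```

View pics/c2.png

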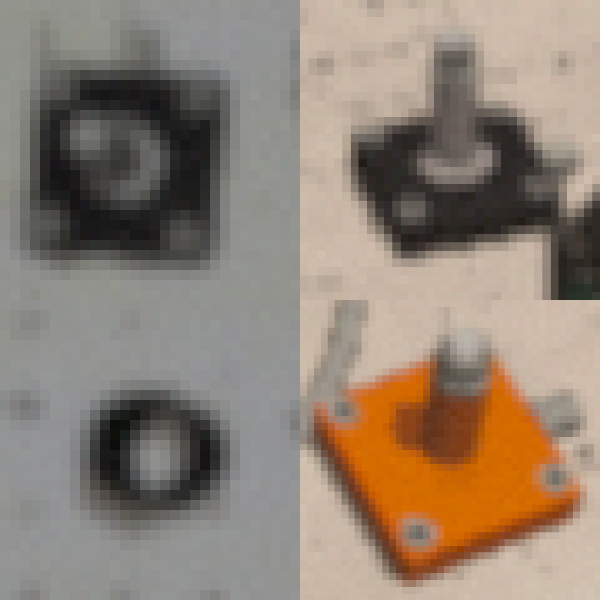

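```bash
sed -i 's/bg\*0.5/bg*TH/; s/^def darkness/TH=0.72\ndef darkness/' vis.py; python3 - <<'E'
import vis
from vis import *
from ov import *
t=pickle.load(open("top0.pkl","rb"));s=pickle.load(open("side0.pkl","rb"))
s2=dict(s); fr=s["frame"].copy(); bgc=fr[140:144,215:225].reshape(-1,3).mean(0).astype(np.uint8)
fr[:,252:]=bgc; fr[136:,250:]=bgc; fr[:122,:]=bgc; s2["frame"]=fr
t2=dict(t); ft=t["frame"].copy(); bt=ft[185:190,170:185].reshape(-1,3).mean(0).astype(np.uint8); ft[:164]=bt; t2["frame"]=ft
for th in(.6,.7,.78):
    vis.TH=th
    ct,cs=(188,218),(195,145);p0=[.427,.292]
    for V in([(t,ct,12)],[(s,cs,20)]): p,i=fit(V,lambda p:cyl(p[0],p[1],0,.052,.015),p0); print(th,"long",np.round(p,4),np.round(i,2))
    ct,cs=(177,174),(239,131); p0=[.547,.323,0.0]
    for V in([(t2,ct,14)],[(s2,cs,18)]): p,i=fit(V,lambda p:box(*p,.05,.014),p0); print(th,"det",np.round(p,4),np.round(i,2))
E
```

```text
0.6 long [0.4256 0.2936] [0.89]
0.6 long [0.4273 0.2896] [0.89]
0.6 det [5.471e-01 3.291e-01 2.000e-04] [0.9]
0.6 det [ 0.5483  0.3273 -0.0983] [0.89]
0.7 long [0.4259 0.2933] [0.9]
0.7 long [0.4268 0.2887] [0.88]
0.7 det [ 0.5466  0.3287 -0.028 ] [0.95]
0.7 det [ 0.5479  0.3267 -0.0582] [0.92]
0.78 long [0.4267 0.2929] [0.87]
0.78 long [0.4274 0.2895] [0.86]
0.78 det [ 0.5465  0.3288 -0.0499] [0.96]
0.78 det [ 0.5478  0.3256 -0.0591] [0.92]
```

Side view: the long tube is at (195,145) and the short one at (232,188). The low black knob at (192,118) is neither of them. The black base with upright stalk at side (239,130) / top (177,173) is the detector. The orange ones at top (246,173) and (359,198) and the black cube at (205,164) are look-alikes. The crops confirm this.

Fits put the long tube at about (0.427, 0.291) and the detector at about (0.547, 0.327). Both are within reach and the sizes are consistent. Next I lift, swing over, and check the position above the tube.

```bash
python3 - <<'E'
from workcell import *
import numpy as np,pickle
s=get_state();p=s["position"]
for q in([1,0,0,0],[0,1,0,0]):
    for P in((.4267,.291,.45),(.4267,.291,.017),(.547,.327,.12)): print(q,P,ik(P,q))
print(ik([p[0],p[1],.5],s["ee_rot"]))
E
```

```text
[1, 0, 0, 0] (0.4267, 0.291, 0.45) [ 0.19246369  0.31444316 -1.1875818   1.69269435  0.29923148  1.33828726
 -2.61912821]
[1, 0, 0, 0] (0.4267, 0.291, 0.017) [-0.84912056  0.69646731  0.20724145  2.22755467 -0.53203141  0.26323472
 -1.74316179]
[1, 0, 0, 0] (0.547, 0.327, 0.12) [-0.61521908  0.6097459  -0.01904292  1.8904904   0.01822323  0.64152109
 -2.21622807]
[0, 1, 0, 0] (0.4267, 0.291, 0.45) [ 0.14170565  0.28427805 -1.09663339  1.69465503  0.26034145  1.32259459
  0.56735802]
[0, 1, 0, 0] (0.4267, 0.291, 0.017) [-0.67604359  0.68142053 -0.04707391  2.21648312  0.12202314  0.24598813
  0.73979607]
[0, 1, 0, 0] (0.547, 0.327, 0.12) [-0.1216623   0.73837862 -0.80739421  1.85737984  0.69957697  0.85603129
  0.2871118 ]
[ 1.13739612  0.44977696  0.02001608  1.18238068 -0.00867584  1.51091114
 -0.07095636]
```

```bash
python3 - <<'E'
from workcell import *
import numpy as np,cv2,pickle
s=get_state();p=s["position"]
movel([p[0],p[1],.5],velocity=.25)
s=get_state();q=np.array(s["joint_pos"]);print(s["clock"],q)
q[0]=-.66;q[2]=0;q[4]=0;q[6]=.74
goto_joints(list(q)); s=get_state();print(s["clock"],s["position"],s["ee_rot"])
move_pose([.4267,.291,.18],[0,1,0,0])
s=get_state();print(s["clock"],s["position"],s["joint_pos"],s["contact_force"])
f=grab_frame("side");pickle.dump(f,open("side1.pkl","wb"));cv2.imwrite("pics/side1.png",f["frame"][:,:,::-1])
E
```

```text
1.375 [ 1.13777079  0.44972039  0.01918451  1.18573362 -0.00833146  1.50835474
 -0.07127807]
5.3167 [0.6054236  0.39707744 0.49831835] [ 8.59081061e-02  9.96302447e-01 -8.46581892e-04 -7.17331796e-04]
6.7333 [0.42792696 0.29195324 0.18067256] [-0.65523511  0.40586238 -0.07182328  2.1067171   0.04830642  0.62840573
  0.81024428] [-0.56471577  0.43242479  0.42734352]
```

View pics/side1.png

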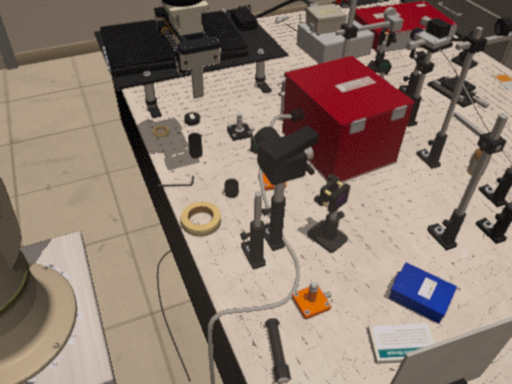

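```bash
python3 - <<'E'
from workcell import *
import numpy as np,cv2,pickle
print(movel([.4267,.291,.075],[0,1,0,0],velocity=.1))
f=grab_frame("side");pickle.dump(f,open("side2.pkl","wb"))
t=grab_frame("top");pickle.dump(t,open("top2.pkl","wb"))
s=get_state();print(s["clock"],s["position"],s["ee_rot"])
from vis import *
print(proj(f,[s["position"]]))
i=np.hstack([cv2.resize(f["frame"][90:190,145:245],(400,400),interpolation=2),cv2.resize(t["frame"][160:260,140:240],(400,400),interpolation=2)])
cv2.imwrite("pics/c3.png",i[:,:,::-1])
E
```

```text
False
8.0833 [0.42699622 0.29118675 0.07558081] [4.01565123e-05 9.99999851e-01 3.34953820e-04 4.28217358e-04]
[[192.8630879  126.68902545]]
```

View pics/c3.png

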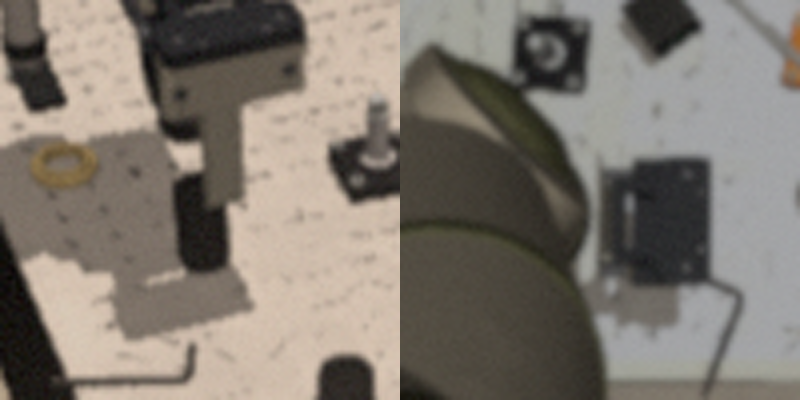

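```bash
python3 - <<'E'
from workcell import *
import numpy as np,cv2,pickle
from vis import *
f=pickle.load(open("side2.pkl","rb"));print(proj(f,[(.427,.244,.0756),(.427,.23,.0756)]))
r=movel([.4267,.291,.017],[0,1,0,0],velocity=.08,f_stop=8); s=get_state();print(r,s["clock"],s["position"])
if not r:
    move_gripper(.02,20); s=get_state();print(s["clock"],s["finger_gap"],s["contact_force"],s["position"])
    t=grab_frame("side");pickle.dump(t,open("side3.pkl","wb"))
    cv2.imwrite("pics/c4.png",cv2.resize(t["frame"][90:190,145:270],(750,600),interpolation=2)[:,:,::-1])
E
```

```text
[[199.86384439 139.05831178]
 [202.02697931 142.88270154]]
False 8.9583 [0.42680231 0.29106551 0.01718322]
9.975 0.028882219605374262 [-0.41012198  0.1568234   0.51841355] [0.42667866 0.29097118 0.01699468]
```

View pics/c4.png

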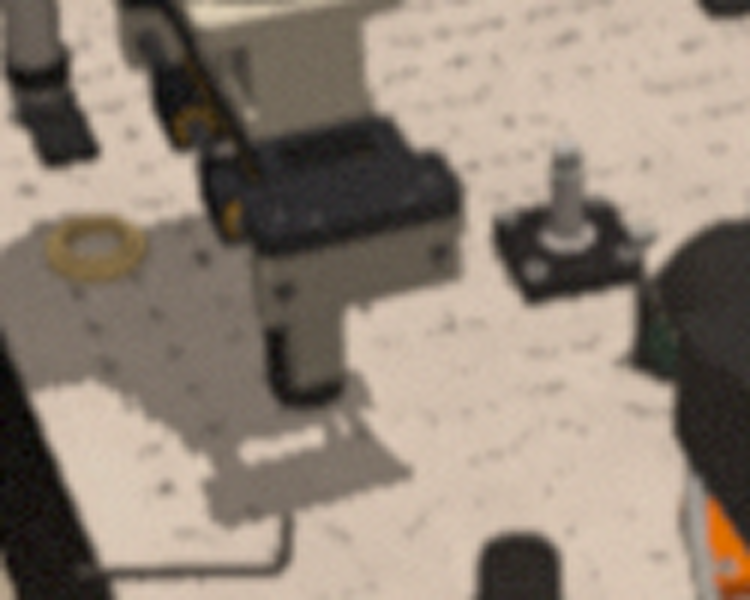

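```bash
python3 - <<'E'
from workcell import *
import numpy as np,cv2,pickle
from ov import *
movel([.4267,.291,.11],velocity=.12)
movel([.5473,.327,.092],[0,1,0,0],velocity=.12)
s=get_state();print(s["clock"],s["finger_gap"],s["contact_force"],s["position"],s["ee_rot"])
f=grab_frame("side");pickle.dump(f,open("side4.pkl","wb"))
t=grab_frame("top");pickle.dump(t,open("top4.pkl","wb"))
p=s["position"]
A=[overlay(f,(239,120),24,tube(p[0],p[1],.052,p[2]-.017)+det(.5473,.327)[:2]+det(.5473,.327)[4:],0,k=16),overlay(t,(177,174),24,[],0,k=16)]
cv2.imwrite("pics/c5.png",cv2.resize(np.hstack(A),(800,400)))
E
```

```text
12.1583 0.028660174898712254 [-0.80682464  0.09461408  0.02967192] [0.54660446 0.32686197 0.09200319] [-1.64271084e-04  9.99999936e-01 -1.27047328e-04 -2.92939065e-04]
```

View pics/c5.png

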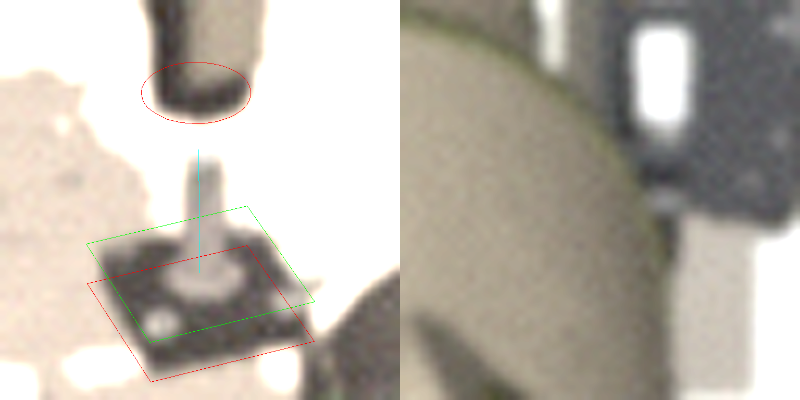

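```bash
python3 - <<'E'
from ov import *
t=pickle.load(open("top0.pkl","rb"));s=pickle.load(open("side0.pkl","rb"))
def det2(x,y):
    r=(cyl(x,y,.014,0,.012)[:48],(0,160,255))
    C=[]; 
    th=np.linspace(0,np.pi/2,8)
    pts=np.vstack([np.c_[x+.007*np.cos(b)*np.cos(a),y+.007*np.cos(b)*np.sin(a),.049+.007*np.sin(b)+0*a] for b in th]+[cyl(x,y,.014,.035,.007)])
    return pts,r
def im(f,c,R,xy,k=20):
    pts,r=det2(*xy); g=overlay(f,c,R,[r],0,k)
    p=(proj(f,pts)-[c[0]-R,c[1]-R]+.5)*k-.5
    cv2.polylines(g,[np.round(cv2.convexHull(p.astype(np.float32))).astype(int)],True,(255,0,0),1)
    return g
A=[np.hstack([cv2.resize(im(t,(177,173),10,xy),(300,300)),cv2.resize(im(s,(239,125),14,xy),(300,300))]) for xy in((.5470,.3275),(.5470,.3235))]
cv2.imwrite("pics/c6.png",np.vstack(A))
E
```

```text
(no output)
```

View pics/c6.png

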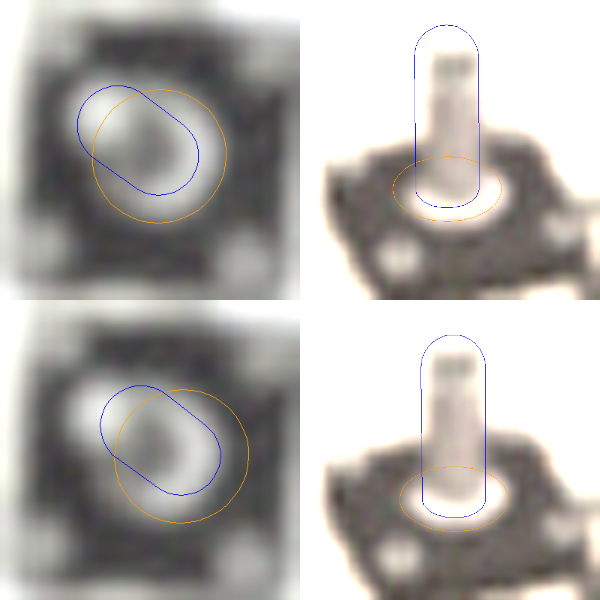

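The side crop shows the tube held upright above the stalk. The stalk axis is at about col 239.5 and the tube axis at about col 239. Both cameras put the detector within about 2 mm of (0.547, 0.327). I'll lower it under a force guard.

```bash
python3 - <<'E'
from workcell import *
import numpy as np,cv2,pickle
movel([.5472,.3272,.080],[0,1,0,0],velocity=.05)
for z in(.066,.055,.045,.037):
    r=movel([.5472,.3272,z],[0,1,0,0],velocity=.04,f_stop=5)
    s=get_state();print(r,s["clock"],s["position"],s["contact_force"],s["torque"],s["finger_gap"])
    if r: break
f=grab_frame("side");pickle.dump(f,open("side5.pkl","wb"))
cv2.imwrite("pics/c7.png",cv2.resize(f["frame"][85:160,190:290],(800,600),interpolation=2)[:,:,::-1])
E
```

```text
False 13.15 [0.54706297 0.32711368 0.06568509] [-0.77417715  0.45451701 -0.35425596] [ 0.10049751 -0.18061604 -0.02156813] 0.028669158588346393
False 13.575 [0.54704068 0.32710024 0.05466175] [-0.66351472 -0.4796397  -1.16029283] [ 0.02369474 -0.1591463   0.00723062] 0.02858071360024949
False 13.975 [0.54698517 0.32710794 0.04463671] [-0.22967842 -0.56177619 -1.07754175] [ 0.05828869 -0.08386252  0.00810949] 0.02870417611473305
False 14.325 [0.54701551 0.3270825  0.0366386 ] [ 0.04669196 -0.20761433  0.37598838] [ 0.02238929 -0.16424423 -0.01418983] 0.02857621228712602
```

View pics/c7.png

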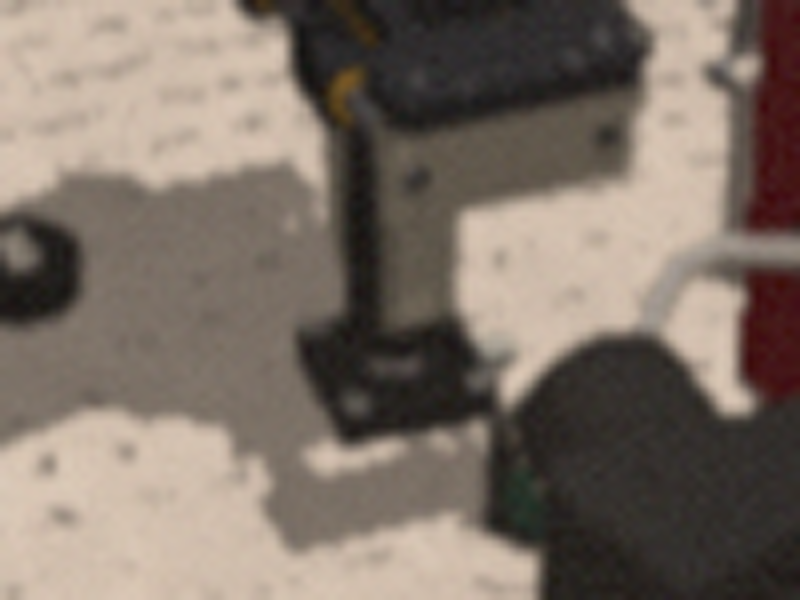

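It threaded with no contact force. Now down to the base.

```bash
python3 - <<'E'
from workcell import *
r=movel([.5471,.3271,.026],[0,1,0,0],velocity=.015,f_stop=5)
s=get_state();print(r,s["clock"],s["position"],s["contact_force"],s["finger_gap"])
E
```

```text
True 14.8667 [0.54724799 0.32724321 0.03085574] [-0.00684923 -0.86377047  4.78385216] 0.028619795201404397
```

Contact came at TCP z = 0.0309, where 0.031 was expected for the rim on the base. I'll release with a partial opening, then retreat straight up.

```bash
python3 - <<'E'
from workcell import *
import cv2,pickle
from ov import *
move_gripper(.055); s=get_state();print(s["clock"],s["finger_gap"],s["position"],s["contact_force"])
movel([.5472,.3272,.18],velocity=.12)
movel([.44,.27,.30],velocity=.2)
s=get_state();print(s["clock"],s["position"],s["contact_force"])
f=grab_frame("side");t=grab_frame("top")
D=tube(.5472,.3272,.052,.014)
A=[overlay(f,(239,125),20,D,0,20),overlay(f,(239,125),20,[],0,20)]
cv2.imwrite("pics/c8.png",cv2.resize(np.hstack(A),(800,400)));cv2.imwrite("pics/s8.png",f["frame"][:,:,::-1])
E
```

```text
15.5167 0.05526785065653176 [0.54683205 0.32693195 0.03031678] [0.17763743 0.18572515 0.96180519]
17.9167 [0.44029926 0.2701432  0.29933882] [-0.27175052 -0.11452052 -0.95839826]
```

View pics/c8.png

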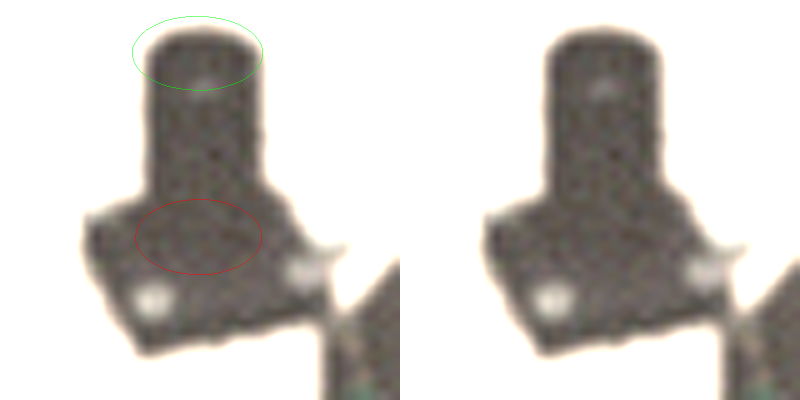

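View pics/s8.png

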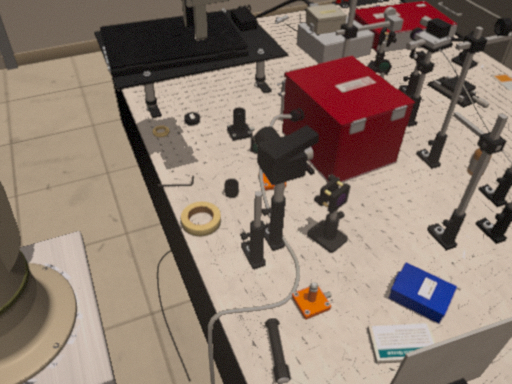

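The side view shows the long tube upright on the base at (239,120), with the tip of the stalk showing inside its bore. The short tube is unmoved at (232,188), and the gripper is clear.

```bash
python3 -c "
from workcell import *
wait(.3);sign_off()"
```

```text
the job is handed in; nothing more can be done
```

The long tube is standing over the photodiode's stalk on the detector's base, and the job was handed in at about 18 s of the 40 s. `sign_off()` reports no verdict.

- **What I did:** I picked the long tube up at (0.427, 0.291) and lowered it over the stalk at (0.547, 0.327). It went on with no sign of touching the stalk. At TCP height 0.0309 the rim met the base with about 5 N; I expected 0.031. Only then did I open the fingers and move away.
- **Last checks:** The last side picture shows the tube upright on the black base, with the stalk's tip showing in its bore. The short tube is in the same place as at the start, and the gripper is well clear.
- **What disagreed:** The two cameras differed by 2–4 mm in y on both the tube and the detector, so I used values between them. Blur made dark objects look slightly smaller than their given sizes in the side view. The closed fingers read 28.6–28.9 mm on a 30 mm tube; I put that down to pad give, and the tube never slipped.

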